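Lock the bayonet cap on the tape hub

TASK

Close the tape hub with its orange bayonet cap so that the roll stays on: set the cap's lugs into the hub's slots (at the green dots), push it in against the spring, turn it a quarter turn clockwise and let the spring lift it into its lock, with the grip bar in line with the white bars, then let go. Do not force it: the cap and hub must never bear on one another with more than 30 N, pushing, twisting or pulling, and leave the other things on the table where they are.

Things in the scene. Friction and masses are not known exactly. Their poses are not given: they have to be found in the camera images.
- hub: Bayonet hub for a tape roll, fixed to the table: dark round foot 128 mm wide, 8 mm thick, with an upright aluminium sleeve of 66 mm diameter. Origin at the centre of the foot's underside, z up. The sleeve's rim stands 54 to 82 mm above the origin: its height is set anew each time, keeps still during the work and is NOT measured. The cap locks in it with its x axis along the hub's x.
- hub_rim_low (a point): Point on the hub's axis, 54 mm above the foot's underside: the rim at its lowest setting. Below the rim is a lip 14 mm thick with a 40 mm round bore and two diametral slots for the lugs, 13 mm wide, reaching 28 mm from the axis (2 mm play all round, about 5 degrees each way).
- hub_slot (a point): Green dot on the foot (another lies across the hub), 54.5 mm from the axis, 80 degrees counter-clockwise from above of the hub's x axis: it shows the direction of the lug slots. From there the pressed cap turns only clockwise, 80 degrees, to an end stop.
- hub_spring (a point): Point on the axis, 40 mm above the foot's underside: top of the black sprung plate at the lowest setting. The plate is always level with the lip's underside, 14 mm below the rim. It gives from 4 N, 1.4 N per mm, hard stop 7.5 mm down (14.5 N). The 5 mm lugs pass under the lip when the plate is pushed 5 mm or more (11 N).
- hub_lock (a point): White bar on the foot (another lies across the hub), 54.5 mm out on the hub's x axis: direction of the cap's lugs and grip bar when locked. There the lip's underside has 3 mm deep notches, 13 mm wide; as the push is eased the spring lifts the lugs into them and the plate stays pressed 2 mm, so the lip holds the locked cap down with some 6 N: let go rather than pull.
- cap: Loose orange bayonet cap, about 0.12 kg, upright on its stem. Origin at the centre of the stem's underside, z up. Stem 36 mm diameter, 3 mm chamfer at the foot; two diametral steel lugs along the cap's x axis at the very bottom (52 mm over both, 9 mm wide, z 0 to 5 mm). Orange disc 92 mm wide at z 28 to 32 mm, white ticks on it along x. A half turn about z makes no difference.
- cap_grip (a point): Middle of the cap's orange grip bar, 49 mm above the cap's origin. The bar runs along the cap's x: 60 mm long, 14 mm thick (y), z 32 to 66 mm; grasp it from above across its thickness.
- tape_roll: Roll of tan tape, 92 mm across, 24 mm high, snug and fixed on the hub's foot round the sleeve (top 33 mm above the table). Origin at the centre of its underside.
- screwdriver: Bystander: screwdriver with orange handle, 178 mm long. Origin under its middle.
- stapler: Bystander: red and black stapler, 139 x 34 x 52 mm. Origin at the centre of its underside.
- label_roll: Bystander: roll of white labels, 68 mm across, 39 mm high. Origin at the centre of its underside.
- tally_counter: Bystander: white tally counter, 69 x 48 x 20 mm. Origin at the centre of its underside.
- spare_tape: Bystander, does not move: another roll of tan tape lying flat on the table, 90 mm across, 25 mm high. Origin at the centre of its underside.
There are look-alikes about, which are no part of the job. There is more than one size of the cap; the one meant has the size given above.

How it is judged:
By the outcome, as a careful person would: the job done as asked, in the order asked, and still so for the second after the job is handed in, with the robot touching nothing.
It also fails if it takes over 53 s, if anything falls off the work surface, if the arm or the gripper's body presses on something with over 40 N, if the wrist force passes 120 N, or if a joint passes its speed limit or range.

ROBOT

A 6-joint arm with a two-finger parallel gripper is mounted at the origin on the work surface; the furniture and walls round the work are solid. World frame = base frame: x ahead of the robot, y to its left, z up, the work surface at z = 0. Lengths are in m, angles in rad, forces in N, time in s.
With the tool pointing down it reaches from about 0.35 to 0.975 m from the base axis. Payload 17.4 kg.
Tool frame: the origin (TCP) lies midway between the tips of the shut fingers; the grasp point (between the pads) lies 19 mm behind it; z points along the fingers, y is the line along which they close (so a half turn about z gives the same grasp; the last joint's range is limited). The gripper opens to 85 mm and grips with 20 to 120 N. Pads are 22 mm wide; open, the fingers measure 114 mm over their backs; the gripper's body (76 mm by 85 mm) begins 54 mm behind the grasp point. The pads swing forward as they close: fully open they stand 13 mm farther back than shut.
Start: joints at [-1.223, 0.116, 1.442, -0, 1.584, -0.038], TCP at [0.254, -0.625, 0.231] pointing down, gripper open.
Joint ranges: [-2.83, 2.83], [-0.83, 2.19], [0.07, 2.5], [-1.14, 4.28], [0.01, 3], [-2.97, 2.97]. Speed limits (rad/s): [1.89, 1.89, 2.22, 3.14, 3.14, 3.14].

INTERFACE

Orientations are given as a 3x3 rotation matrix whose columns are the frame's x, y, z axes.
In Python, from cell import arm, eyes, workorder gives the robot as it stands.
- The arm moves only by the tool play_rows, never from a script. Its arguments are lists of equal length, an entry for each row: "gripper": the finger opening in m, from 0 to 0.0854; "offset": the shift along the tool's x, y, z in fractions of the full range, 1 being 0.75 m, a list of three; "yaw": the turn about the tool's z in a scale on which 1.0 is 120 degrees. In form: {"gripper": [gripper, ...], "offset": [[x, y, z], ...], "yaw": [yaw, ...]}. A call has exactly 8 rows; each row is the pose to reach, as a shift and turn from the pose commanded when the call began, along the tool's axes at that moment; what a row does not reach only later rows make up. A row lasts 1/8 s, in which the tool goes at most 62.5 mm and 10.7 degrees, less where a joint would pass 70% of its speed; a pose out of reach is approached as far as the arm can. No shift or turn number may pass 1 either way. A call with a gripper value outside its range is refused whole. The fingers move at their own pace and stop on an object; "grip_force" is the grip in N (left out, the last holds). Time passes only in rows, so rows that repeat a pose let the fingers close, or fill a call up. It gives the time, the measured TCP pose, the force, the opening and the grip force at its end, in the units of the state.
- arm.sense(): the state, without advancing time (a new reading comes with each control period).
- eyes.grab_frame(name): name is "scene" or "top" or "wrist"; returns a dict with "frame" (420x560x3 uint8, red, green, blue), "fx", "fy", "cx", "cy" (pixels), "k1" (the pictures are not rectified: a ray, as slopes to the right and down, at radius r is drawn at 1 + k1 r^2 times it, then the intrinsics apply), "origin" and "attitude" of the camera in the world. Camera axes: x right, y down, z forward; pixel columns grow to the right and rows downward; lengths in m; the calibration is good to about 2 mm. A picture is of the moment at which its call begins. There is no depth.
- workorder.finish_job(): hands the job in; it is judged then, once.
Trained networks look in a picture, given as the dict that the camera call returned (one of the last four; its "shot" number tells which), for a name from the list of things; names that differ only in an ending like _2 or _b are one class to them, and where a whole thing is asked for, a point or a joint stands for the part that bears it (a point fixed in the world has none). Each returns a list of dicts, best first, with "p" (0 to 1); they miss things now and then, are a little off and sometimes report something else, mostly with a low value. They report only what shows in the picture. A call takes as long as a camera call. They do not tell look-alikes from the thing itself.
- eyes.masks_of(target, picture): "mask" (420x560 bool, what is visible of it) and "location" ([column, row] in pixels, amid what is visible of it).
- eyes.mark_of(target, picture): "location" ([column, row] in pixels: a listed point, or the origin of a listed thing).
The state is a dict: "t": time; "q": joint angles; "qvel": joint speeds; "effort": joint torques, N m; "tool_pos": TCP position; "ee_rot": TCP orientation; "force": force on the tool from outside, world axes, zero at the start; "wrist_torque": the same for the moment, N m; "gripper_width": finger opening in m; "gripper_force": force on a finger pad.
Only numpy, scipy, OpenCV 4.12 (cv2) and the standard library are available. Lean on these libraries where they do the work, as an engineer would, in place of code of your own. Each camera call takes 0.05 s, during which the arm holds its last target. There are 200 camera calls.

## Working session

There is one attempt and no reset: what is moved stays moved. The work goes in short steps, Python scripts to look and compute and a tool call to move; the robot and the scene stay as the last step left them, time stands still between calls to the robot, and variables do not carry over. Pictures are saved under pics/ and viewed, at most 10 in all, crops included, and the job is handed in when it is done.

Besides the shell and the picture viewer there is one more tool, called after "Emit:" in YAML: its name, and indented under it one key for each argument. play_rows: Moves the arm, as the interface text tells. Its arguments: {"type":"object","properties":{"gripper":{"type":"array"},"offset":{"type":"array"},"yaw":{"type":"array"},"grip_force":{"type":"number"}},"required":["gripper","offset","yaw"]}

```bash
mkdir -p pics
cat > h.py <<'E'
import numpy as np, cv2
from cell import arm, eyes, workorder
def undist(pic,px):
    K=np.array([[pic['fx'],0,pic['cx']],[0,pic['fy'],pic['cy']],[0,0,1.]])
    d=np.array([pic['k1'],0,0,0.])
    return cv2.undistortPoints(np.array([[px]],float),K,d)[0,0]
def ray(pic,px):
    u=undist(pic,px); d=np.array(pic['attitude'])@np.array([u[0],u[1],1.])
    return np.array(pic['origin'],float),d/np.linalg.norm(d)
def onz(pic,px,z):
    o,d=ray(pic,px); return o+d*(z-o[2])/d[2]
def proj(pic,P):
    K=np.array([[pic['fx'],0,pic['cx']],[0,pic['fy'],pic['cy']],[0,0,1.]])
    R=np.array(pic['attitude']).T; t=-R@np.array(pic['origin'])
    return cv2.projectPoints(np.array(P,float).reshape(-1,1,3),cv2.Rodrigues(R)[0],t,K,np.array([pic['k1'],0,0,0.]))[0][:,0]
def save(pic,name,crop=None,s=1):
    f=pic['frame'][:,:,::-1]
    if crop: f=f[crop[1]:crop[3],crop[0]:crop[2]]
    cv2.imwrite('pics/'+name,cv2.resize(np.ascontiguousarray(f),None,fx=s,fy=s,interpolation=cv2.INTER_CUBIC))
E
python3 - <<'E'
from h import *
Z={'hub':0,'cap':0,'hub_slot':.008,'hub_lock':.008,'hub_rim_low':.054,'cap_grip':.049,'screwdriver':0,'stapler':0,'label_roll':0,'tally_counter':0,'spare_tape':0}
for c in ['top','scene']:
    p=eyes.grab_frame(c); save(p,c+'0.png',s=1.4)
    print(c,np.round(p['origin'],3))
    for n,z in Z.items():
        print(n,[(np.round(m['location']).tolist(),round(m['p'],2),np.round(onz(p,m['location'],z)[:2],3).tolist()) for m in eyes.mark_of(n,p)[:5]])
print(arm.sense()['t'])
E
```

```text
top [0.41  0.016 0.999]
hub [([251.0, 164.0], 0.57, [0.564, 0.055])]
cap [([366.0, 171.0], 0.78, [0.547, -0.244]), ([316.0, 184.0], 0.67, [0.513, -0.115]), ([325.0, 250.0], 0.55, [0.342, -0.138])]
hub_slot [([230.0, 161.0], 0.72, [0.571, 0.107])]
hub_lock [([406.0, 159.0], 0.6, [0.579, -0.347]), ([255.0, 144.0], 0.55, [0.616, 0.045])]
hub_rim_low [([247.0, 164.0], 0.56, [0.555, 0.063]), ([231.0, 158.0], 0.56, [0.571, 0.101]), ([249.0, 160.0], 0.17, [0.566, 0.058])]
cap_grip [([370.0, 169.0], 0.84, [0.547, -0.243]), ([317.0, 183.0], 0.69, [0.511, -0.11]), ([329.0, 253.0], 0.63, [0.338, -0.139]), ([409.0, 158.0], 0.52, [0.574, -0.34])]
screwdriver [([134.0, 218.0], 0.67, [0.424, 0.353]), ([315.0, 184.0], 0.42, [0.512, -0.111])]
stapler [([134.0, 171.0], 0.64, [0.543, 0.354])]
label_roll [([406.0, 157.0], 0.68, [0.585, -0.349])]
tally_counter [([367.0, 258.0], 0.65, [0.323, -0.247]), ([256.0, 144.0], 0.51, [0.616, 0.043])]
spare_tape [([189.0, 259.0], 0.86, [0.318, 0.212]), ([134.0, 218.0], 0.33, [0.423, 0.353])]
scene [0.022 0.698 0.584]
hub [([230.0, 218.0], 0.67, [0.58, 0.053])]
cap 
[... 170 characters left out ...]
])]
hub_lock [([222.0, 211.0], 0.69, [0.611, 0.047])]
hub_rim_low [([234.0, 202.0], 0.58, [0.562, 0.052]), ([234.0, 219.0], 0.53, [0.518, 0.111])]
cap_grip [([299.0, 164.0], 0.78, [0.537, -0.23]), ([346.0, 190.0], 0.73, [0.354, -0.169]), ([288.0, 182.0], 0.64, [0.51, -0.12]), ([232.0, 207.0], 0.51, [0.558, 0.065])]
screwdriver [([192.0, 317.0], 0.92, [0.432, 0.356]), ([231.0, 203.0], 0.54, [0.622, -0.006])]
stapler [([153.0, 291.0], 0.76, [0.547, 0.35]), ([285.0, 298.0], 0.23, [0.31, 0.216])]
label_roll [([305.0, 161.0], 0.57, [0.579, -0.351])]
tally_counter [([154.0, 291.0], 0.39, [0.547, 0.348])]
spare_tape [([284.0, 296.0], 0.66, [0.315, 0.212]), ([218.0, 222.0], 0.5, [0.594, 0.085])]
1.2
```

View pics/top0.png

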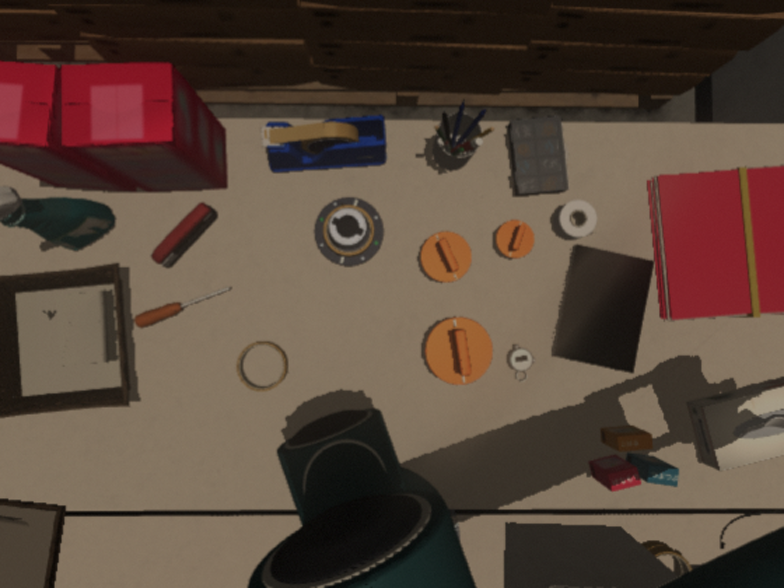

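View pics/scene0.png

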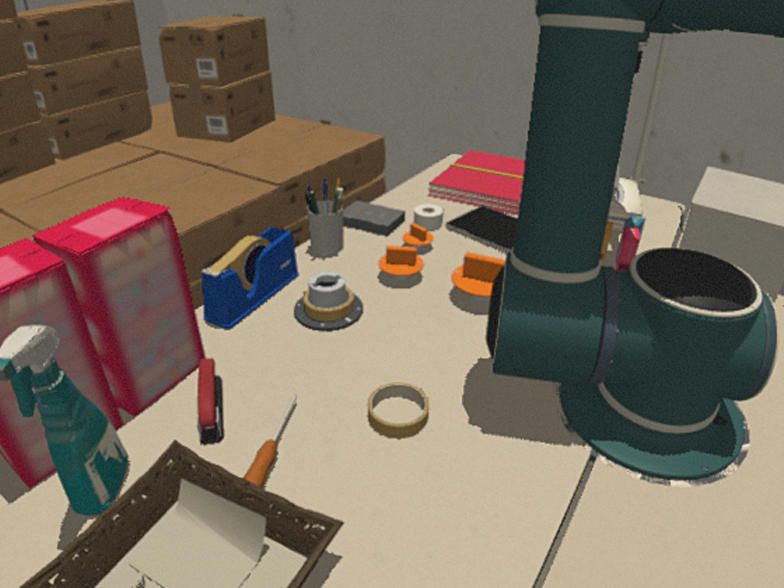

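The picture shows three orange caps. The middle-sized one, at about (445,257) in the top view, has a disc about 52 px wide, matching the 90 mm tape, so it is the 92 mm cap. The hub is at (348,229), with a blue dispenser behind it.

Run:
```python
from h import *
s=arm.sense(); R=np.array(s['ee_rot']); print(s['t'],np.round(R,3).tolist(),s['tool_pos'],s['force'],s['gripper_width'])
p=eyes.grab_frame('wrist'); print('cam in tool',np.round(R.T@(np.array(p['origin'])-s['tool_pos']),3),np.round(R.T@np.array(p['attitude']),3).tolist(),p['fx'])
t=eyes.grab_frame('top')
# cap mask in top: orange blob, PCA on grip bar / ellipse
for c in eyes.masks_of('cap',t):
    m=c['mask'].astype(np.uint8); k=max(cv2.findContours(m,0,1)[0],key=cv2.contourArea); e=cv2.minEnclosingCircle(k)
    P=onz(t,e[0],.03); Q=onz(t,(e[0][0]+e[1],e[0][1]),.03); print(round(c['p'],2),e,P.round(3),'diam',2*np.linalg.norm(P-Q).round(4))
for tgt in ([.512,-.112],[.565,.055]): print(np.round(R.T@(np.array([*tgt,.231])-s['tool_pos']),3))
save(t,'top1.png',(210,120,350,220),5)
```

```text
1.2 [[0.927, 0.376, 0.0], [0.376, -0.927, 0.0], [0.0, -0.0, -1.0]] [ 0.25399454 -0.62539381  0.23129171] [-0.01295024 -0.51253609 -0.10746039] 0.08551381976984222
cam in tool [ 0.078 -0.    -0.143] [[0.0, -0.953, -0.302], [1.0, 0.0, -0.0], [0.0, -0.302, 0.953]] 322.8589034084071
0.73 ((327.4336853027344, 249.86734008789062), 24.736900329589844) [ 0.345 -0.138  0.03 ] diam 0.1242
0.56 ((367.8688659667969, 169.93443298339844), 13.746209144592285) [ 0.546 -0.242  0.03 ] diam 0.0698
0.28 ((249.2565460205078, 164.80628967285156), 24.91300392150879) [0.558 0.058 0.03 ] diam 0.1254
0.26 ((131.5, 168.0), 28.20027732849121) [0.548 0.352 0.03 ] diam 0.14
[ 0.432 -0.379  0.   ]
[ 0.544 -0.513  0.   ]
```

View pics/top1.png

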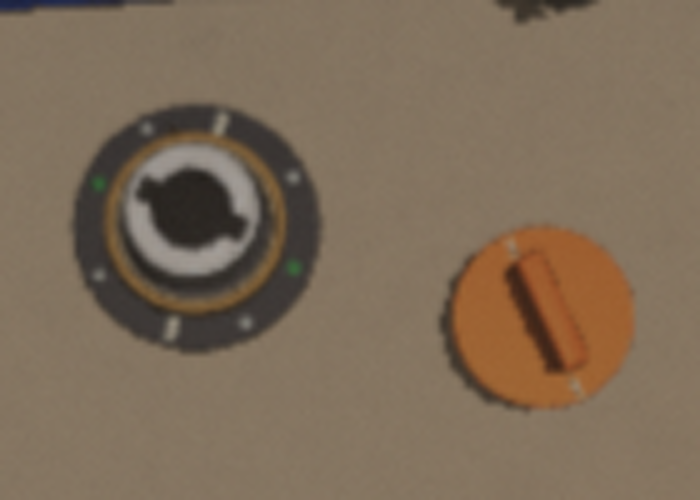

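The crop shows the hub centre near (196,227), white bars at (220,124) and (172,328), and green dots at (98,185) and (294,268). The cap disc is centred at (543,317), with ticks at (512,245) and (576,388).

Run:
```python
from h import *
t=eyes.grab_frame('top')
P=lambda x,y,z: onz(t,(210+(x+.5)/5-.5,120+(y+.5)/5-.5),z)
ang=lambda a,b: np.degrees(np.arctan2(*(b-a)[[1,0]]))
w1,w2,g1,g2=P(220,124,.008),P(172,328,.008),P(98,185,.008),P(294,268,.008)
print('hub',(w1+w2)/2,(g1+g2)/2,ang(w2,w1),ang(g2,g1),np.linalg.norm(w1-w2),np.linalg.norm(g1-g2))
t1,t2=P(512,245,.032),P(576,388,.032); print('cap',(t1+t2)/2,ang(t2,t1),np.linalg.norm(t1-t2),P(543,317,.03))
r=P(192,210,.06); print('rim at 60',r,P(192,210,.07))
b1,b2=P(530,254,.066),P(572,368,.066); print('bar',(b1+b2)/2,ang(b2,b1))
s=arm.sense(); R=np.array(s['ee_rot']);print(R.T@(np.r_[((t1+t2)/2)[:2],.231]-s['tool_pos']))
```

```text
hub [0.5610493  0.06007012 0.008     ] [0.56065379 0.06009545 0.008     ] -12.85983187945003 67.21777619713141 0.10844000670971382 0.10952924549282081
cap [ 0.51247544 -0.11601062  0.032     ] 23.99330373211752 0.07885326394432358 [ 0.51238412 -0.11580036  0.03      ]
rim at 60 [0.56085383 0.05978552 0.06      ] [0.559251   0.05932094 0.07      ]
bar [ 0.51156359 -0.11478424  0.066     ] 20.082764007256237
[ 4.31172513e-01 -3.74667503e-01  2.88395168e-04]
```

Units first: shifts go in shares of 0.75 m and turns go in shares of 120 degrees. So 0.345 m is 0.46, 0.302 m is 0.4027.

Emit:
play_rows:
  gripper: [0.085,0.085,0.085,0.085,0.085,0.085,0.085,0.085]
  offset:
    - [0.0573,-0.0493,0]
    - [0.1147,-0.1,0]
    - [0.172,-0.1493,0]
    - [0.2293,-0.2,0]
    - [0.288,-0.2493,0]
    - [0.3453,-0.3,0]
    - [0.4027,-0.3493,0]
    - [0.46,-0.4,0]
  yaw: [0,0,0,0,0,0,0,0]

```text
t: 2.4
tool_pos: [0.4612, -0.2159, 0.2316]
ee_rot: [[0.927, 0.376, 0.001], [0.376, -0.927, -0.0], [0.0, 0.001, -1.0]]
force: [0.3, -0.5, 0.7]
gripper_width: 0.0849
gripper_force: 0.0
```

To row units: 0.086 m is 0.1147, -0.075 m is -0.1.

Emit:
play_rows:
  gripper: [0.085,0.085,0.085,0.085,0.085,0.085,0.085,0.085]
  offset:
    - [0.0573,-0.0493,0]
    - [0.0933,-0.08,0]
    - [0.1147,-0.1,0]
    - [0.1147,-0.1,0]
    - [0.1147,-0.1,0]
    - [0.1147,-0.1,0]
    - [0.1147,-0.1,0]
    - [0.1147,-0.1,0]
  yaw: [0,0,0,0,0,0,0,0]

```text
t: 3.4
tool_pos: [0.5121, -0.1161, 0.2313]
ee_rot: [[0.927, 0.376, 0.0], [0.376, -0.927, 0.0], [0.0, 0.0, -1.0]]
force: [-0.1, 0.5, 0.1]
gripper_width: 0.0852
gripper_force: 0.0
```

Run:
```python
from h import *
s=arm.sense(); R=np.array(s['ee_rot']); print(s['t'],s['tool_pos'],np.degrees(np.arctan2(R[1,0],R[0,0])),s['q'].round(2),s['force'])
p=eyes.grab_frame('wrist'); 
for n,z in (('cap',0),('cap_grip',.049)): print(n,[(np.round(m['location']).tolist(),round(m['p'],2),np.round(onz(p,m['location'],z)[:2],4).tolist()) for m in eyes.mark_of(n,p)[:3]])
print(proj(p,[[.5125,-.116,.032],[.5125,-.116,.066]]))
save(p,'w1.png',s=1.4); np.save('w1.npy',p,allow_pickle=True)
```

```text
3.4 [ 0.5120843  -0.1161119   0.23132702] 22.072823966688677 [-0.27 -0.21  1.76  0.    1.6   0.91] [-0.09105976  0.50823121  0.13297135]
cap [([389.0, 193.0], 0.91, [0.5474, -0.243]), ([245.0, 299.0], 0.84, [0.3459, -0.1341]), ([278.0, 180.0], 0.57, [0.5116, -0.114])]
cap_grip [([400.0, 203.0], 0.83, [0.5475, -0.2389]), ([248.0, 334.0], 0.58, [0.3335, -0.1475])]
[[279.48780696 186.11771204]
 [279.49334353 193.82328   ]]
```

View pics/w1.png

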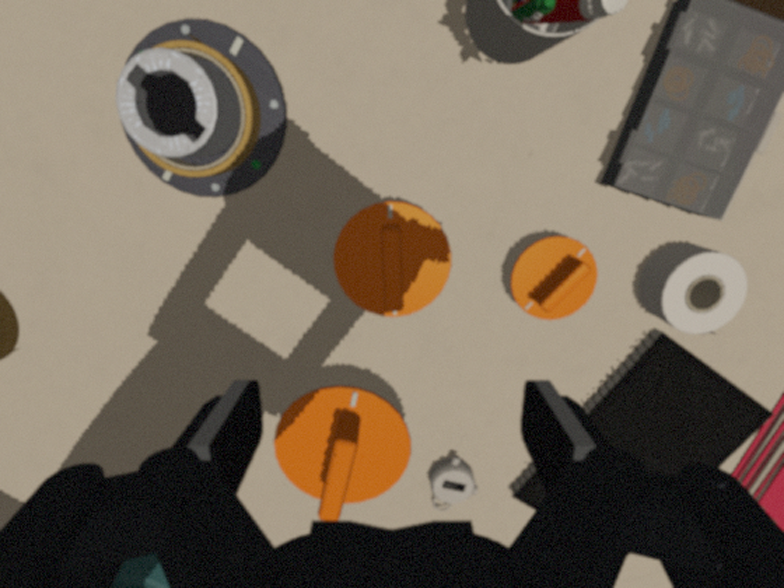

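The wrist view shows the right cap centred at (393,260), with ticks at (390,209) and (394,313). The hub rim centre is at about (168,103), foot bars at (237,46) and (168,175), and a green dot at (256,164).

Run:
```python
from h import *
p=np.load('w1.npy',allow_pickle=True).item()
P=lambda x,y,z: onz(p,((x+.5)/1.4-.5,(y+.5)/1.4-.5),z)
ang=lambda a,b: np.degrees(np.arctan2(*(b-a)[[1,0]]))
t1,t2=P(390,209,.032),P(394,313,.032); print('cap',(t1+t2)/2,ang(t2,t1),np.linalg.norm(t1-t2),P(392.5,259,.03))
w1,w2,g=P(237,46,.008),P(168,175,.008),P(256,164,.008); print('hub',(w1+w2)/2,ang(w2,w1),np.linalg.norm(w1-w2),ang(g,(w1+w2)/2))
for z in (.054,.06,.066,.072,.078,.082): print(z,P(168,103,z)[:2], np.linalg.norm(P(119,103,z)-P(217,103,z)))
# mask of the cap disc
hsv=cv2.cvtColor(p['frame'],cv2.COLOR_RGB2HSV); m=cv2.inRange(hsv,(5,150,60),(20,255,255))
k=[c for c in cv2.findContours(m,0,1)[0] if cv2.pointPolygonTest(c,(280,185),False)>0]
for c in k:
    e=cv2.fitEllipse(c); print(e, onz(p,e[0],.031))
```

```text
cap [ 0.51116979 -0.11703148  0.032     ] 24.277122621524533 0.0824877880171016 [ 0.51367517 -0.11637639  0.03      ]
hub [0.55951603 0.05892899 0.008     ] -12.816196182367467 0.11097577575711609 67.96499391384384
0.054 [0.56052021 0.0627321 ] 0.06547963302954987
0.06 [0.56097259 0.05993245] 0.06425232664811886
0.066 [0.56142497 0.05713279] 0.06302502026668783
0.072 [0.56187735 0.05433313] 0.06179771388525679
0.078 [0.56232973 0.05153347] 0.060570407503825786
0.082 [0.56263132 0.04966703] 0.05975220324953844
((279.697265625, 184.14857482910156), (80.08016204833984, 82.17040252685547), 90.535888671875) [ 0.51439733 -0.11547476  0.031     ]
```

To row units: 0.19 m is 0.2533, 0.001 m is 0.0013, -0.037 rad is -0.0177.

Emit:
play_rows:
  gripper: [0.06,0.06,0.06,0.06,0.06,0.06,0.06,0.06]
  offset:
    - [0.0013,0,0.04]
    - [0.0013,0,0.08]
    - [0.0013,0,0.12]
    - [0.0013,0,0.16]
    - [0.0013,0,0.2]
    - [0.0013,0,0.2333]
    - [0.0013,0,0.2533]
    - [0.0013,0,0.2533]
  yaw: [-0.0177,-0.0177,-0.0177,-0.0177,-0.0177,-0.0177,-0.0177,-0.0177]
  grip_force: 60

```text
t: 4.55
tool_pos: [0.5128, -0.1153, 0.0407]
ee_rot: [[0.912, 0.41, -0.001], [0.41, -0.912, 0.0], [-0.001, -0.001, -1.0]]
force: [0.4, 0.1, -0.6]
gripper_width: 0.0604
gripper_force: 0.0
```

Emit:
play_rows:
  gripper: [0.03,0.02,0.014,0.008,0.008,0.008,0.008,0.008]
  offset:
    - [0,0,0]
    - [0,0,0]
    - [0,0,0]
    - [0,0,0]
    - [0,0,0]
    - [0,0,0]
    - [0,0,0]
    - [0,0,0]
  yaw: [0,0,0,0,0,0,0,0]
  grip_force: 60

```text
t: 5.55
tool_pos: [0.5136, -0.1156, 0.0421]
ee_rot: [[0.912, 0.41, 0.001], [0.41, -0.912, -0.001], [0.001, 0.001, -1.0]]
force: [-0.3, -2.0, 5.4]
gripper_width: 0.0128
gripper_force: 59.9
```

To row units: -0.12 m is -0.16, -0.06 m is -0.08, -0.55 rad is -0.2626.

Emit:
play_rows:
  gripper: [0.008,0.008,0.008,0.008,0.008,0.008,0.008,0.008]
  offset:
    - [0,0,-0.0133]
    - [0,0,-0.0533]
    - [0,0,-0.1067]
    - [0,0,-0.16]
    - [0.0333,-0.04,-0.16]
    - [0.0667,-0.08,-0.16]
    - [0.1,-0.12,-0.16]
    - [0.1333,-0.16,-0.16]
  yaw: [0,0,0,0,-0.0477,-0.1194,-0.191,-0.2626]

```text
t: 6.55
tool_pos: [0.5551, 0.0364, 0.1618]
ee_rot: [[0.559, 0.829, 0.0], [0.829, -0.559, 0.0], [0.0, 0.0, -1.0]]
force: [0.0, -0.1, -1.2]
gripper_width: 0.0129
gripper_force: 58.9
```

Run:
```python
from h import *
s=arm.sense(); R=np.array(s['ee_rot']); a=np.degrees(np.arctan2(R[1,0],R[0,0])); print(s['t'],s['tool_pos'],a,s['force'],s['wrist_torque'],s['gripper_width'],s['q'].round(2))
d=np.array([.561,.060,0])-s['tool_pos']; d[2]=0
print('to hub',R.T@d,'yaw',np.radians(a-67.15))
p=eyes.grab_frame('wrist'); np.save('w2.npy',p,allow_pickle=True); save(p,'w2.png',s=1.4)
tp=np.array(s['tool_pos'])
for z in (-.010,-.042+.032,): 
  print([ (proj(p,tp+R@np.array([dx,0,-z])).ravel()*1.4).round() for dx in (-.04,0,.04)])
```

```text
6.55 [0.55514717 0.03637496 0.16181825] 56.01914188351931 [ 0.04600456 -0.12654903 -1.24143961] [ 0.02553224 -0.01845889 -0.00047593] 0.012931531947271544 [ 0.02 -0.12  1.79  0.    1.47  0.61]
to hub [ 2.28616971e-02 -8.35110512e-03  3.12680374e-06] yaw -0.19427012270492264
[array([390., 463.]), array([390., 374.]), array([390., 270.])]
[array([390., 463.]), array([390., 374.]), array([390., 270.])]
```

View pics/w2.png

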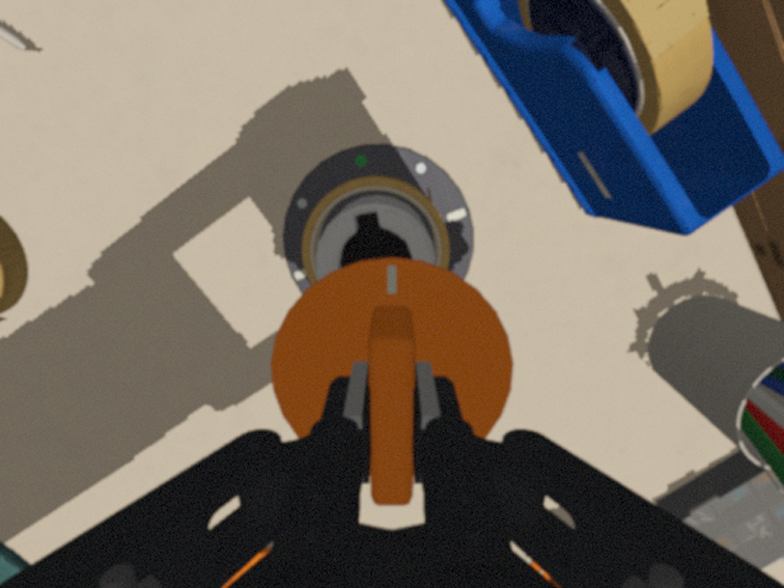

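The cap is held straight. Its disc spans columns 272 to 512 with its far edge at (391,258), and the hub shows behind it with the green dot at (361,160), white bars at (457,215) and (298,274), and slot at (367,222).

Run:
```python
from h import *
from scipy.optimize import least_squares
p=np.load('w2.npy',allow_pickle=True).item(); s=arm.sense(); R=np.array(s['ee_rot']); tp=np.array(s['tool_pos'])
P=lambda x,y,z: onz(p,((x+.5)/1.4-.5,(y+.5)/1.4-.5),z)
ang=lambda a,b: np.degrees(np.arctan2(*(b-a)[[1,0]]))
w1,w2,g=P(457,215,.008),P(298,274,.008),P(361,160,.008); c=(w1+w2)/2
print('hub',c,ang(w2,w1),np.linalg.norm(w1-w2),ang(c,g),np.linalg.norm(g-c), 'from top ctr',ang(np.array([.561,.06,0]),g))
hsv=cv2.cvtColor(p['frame'],cv2.COLOR_RGB2HSV); m=cv2.inRange(hsv,(4,150,60),(20,255,255))
k=max(cv2.findContours(m,0,1)[0],key=cv2.contourArea)[:,0].astype(float)
k=k[(k[:,1]<300)&((abs(k[:,0]-280)>10)|(k[:,1]<190))]; k=k[k[:,1]<295]
th=np.linspace(0,2*np.pi,720)
def res(v,full=False):
    o=[]
    c=tp+R@np.array([v[0],v[1],v[2]])
    q=proj(p,c+(R@np.c_[.046*np.cos(th),.046*np.sin(th),0*th].T).T)
    d=np.linalg.norm(k[:,None]-q[None],axis=2); return d.min(1)
r=least_squares(res,[0,0,.008],loss='soft_l1',f_scale=.5,x_scale=.001,diff_step=1e-3); print('disc centre in tool',r.x,np.median(res(r.x)),len(k))
for z in(.054,.06,.066,.072): print(z,np.linalg.norm(P(315,250,z)-P(438,250,z)))
```

```text
hub [0.55904996 0.05950171 0.008     ] -13.456132283850001 0.11317050342096092 65.31868196650423 0.05487420622783063 from top ctr 66.9896286007586
disc centre in tool [-0.01503629  0.00167634  0.07436867] 12.635321327143455 482
0.054 0.06924878022994109
0.06 0.06759085768545568
0.066 0.06593293514097011
0.072 0.06427501259648452
```

Run:
```python
from h import *
from scipy.optimize import least_squares
p=np.load('w2.npy',allow_pickle=True).item(); s=arm.sense(); R=np.array(s['ee_rot']); tp=np.array(s['tool_pos'])
hsv=cv2.cvtColor(p['frame'],cv2.COLOR_RGB2HSV); m=cv2.inRange(hsv,(4,180,60),(14,255,255)); 
m=cv2.morphologyEx(m,cv2.MORPH_OPEN,np.ones((3,3)))
n,l=cv2.connectedComponents(m); m=(l==l[215,250]); 
k=[]
for y in range(183,275,4):
    xs=np.where(m[y])[0]
    if len(xs): k+= [[xs[0]-.5,y],[xs[-1]+.5,y]]
for x in list(range(225,270,4))+list(range(290,335,4)):
    ys=np.where(m[:,x])[0]
    if len(ys): k.append([x,ys[0]-.5])
k=np.array(k,float); print(k[:,0].min(),k[:,0].max(),k[:,1].min(),len(k))
th=np.linspace(0,2*np.pi,1440)
def f(v):
    c=tp+R@np.array(v); q=proj(p,c+(R@np.c_[.046*np.cos(th),.046*np.sin(th),0*th].T).T)
    return np.linalg.norm(k[:,None]-q[None],axis=2).min(1)
r=least_squares(f,[0,0,.01],loss='soft_l1',f_scale=.5,x_scale=.001); print(r.x,np.median(f(r.x)),f(r.x).max())
```

```text
193.5 364.5 183.0 70
[-0.00654482  0.00169782  0.01722449] 0.6816507897778992 4.548881301893872
```

Run:
```python
from h import *
from scipy.optimize import least_squares
p=np.load('w2.npy',allow_pickle=True).item(); s=arm.sense(); R=np.array(s['ee_rot']); tp=np.array(s['tool_pos'])
hsv=cv2.cvtColor(p['frame'],cv2.COLOR_RGB2HSV); m=cv2.inRange(hsv,(4,180,60),(14,255,255)); 
m=cv2.morphologyEx(m,cv2.MORPH_OPEN,np.ones((3,3)))
n,l=cv2.connectedComponents(m); m=(l==l[215,250]); 
k=[]
for x in list(range(225,272,2))+list(range(288,335,2)):
    k.append([x,np.where(m[:,x])[0][0]-.5])
for y in range(215,285,3):
    xs=np.where(m[y])[0]; k+=[[xs[0]-.5,y],[xs[-1]+.5,y]]
k=np.array(k,float); th=np.linspace(0,2*np.pi,1440)
def f(v,z):
    c=tp+R@np.array([v[0],v[1],z]); q=proj(p,c+(R@np.c_[.046*np.cos(th),.046*np.sin(th),0*th].T).T)
    return np.linalg.norm(k[:,None]-q[None],axis=2).min(1)
for z in (.006,.01,.014,.018):
    r=least_squares(f,[0,0],args=(z,),loss='soft_l1',f_scale=.5,x_scale=.001); e=f(r.x,z); print(z,r.x,np.median(e),np.percentile(e,90))
print(proj(p,[tp+R@np.array([x,0,.01]) for x in(.046,.042,.036)]), k[20:28].tolist())
u=m[:,279]; print(np.where(u)[0][:3])
```

```text
0.006 [-0.00446469  0.00154445] 2.36876189378154 5.618199911628048
0.01 [-0.00525498  0.00161054] 1.700229589602467 3.768193596397502
0.014 [-0.00598127  0.00170532] 0.7891621047981687 2.2490193903513243
0.018 [-0.00660268  0.00162524] 0.925827380909334 2.011914895945098
[[274.60774059 174.29273066]
 [274.71877922 182.49188608]
 [274.88245905 194.55907148]] [[265.0, 184.5], [267.0, 184.5], [269.0, 183.5], [271.0, 183.5], [288.0, 183.5], [290.0, 183.5], [292.0, 184.5], [294.0, 186.5]]
[184 185 186]
```

Run:
```python
from h import *
from scipy.optimize import least_squares
p=np.load('w2.npy',allow_pickle=True).item(); s=arm.sense(); print(s['t'],s['tool_pos'])
C=np.array([[0,-.953,-.302],[1,0,0],[0,-.302,.953]]);R=np.array(p['attitude'])@C.T; tp=np.array(p['origin'])-R@[.078,0,-.143]; print(tp,np.degrees(np.arctan2(R[1,0],R[0,0])))
hsv=cv2.cvtColor(p['frame'],cv2.COLOR_RGB2HSV); m=cv2.inRange(hsv,(4,180,60),(14,255,255)); 
m=cv2.morphologyEx(m,cv2.MORPH_OPEN,np.ones((3,3)))
n,l=cv2.connectedComponents(m); m=(l==l[215,250]); 
k=[]
for x in list(range(225,272,2))+list(range(288,335,2)):
    k.append([x,np.where(m[:,x])[0][0]-.5])
for y in range(215,285,3):
    xs=np.where(m[y])[0]; k+=[[xs[0]-.5,y],[xs[-1]+.5,y]]
k=np.array(k,float); th=np.linspace(0,2*np.pi,1440)
def f(v,z):
    c=tp+R@np.array([v[0],v[1],z]); q=proj(p,c+(R@np.c_[.046*np.cos(th),.046*np.sin(th),0*th].T).T)
    return np.linalg.norm(k[:,None]-q[None],axis=2).min(1)
for z in (.006,.01,.014,.018):
    r=least_squares(f,[0,0],args=(z,),loss='soft_l1',f_scale=.5,x_scale=.001); e=f(r.x,z); print(z,r.x,np.median(e),np.percentile(e,90))
R2=np.array(s['ee_rot']);d=R2.T@(np.array([.561,.06,0])-s['tool_pos']);a=np.degrees(np.arctan2(R2[1,0],R2[0,0]));print(d,a)
```

```text
6.6 [0.55582565 0.03974347 0.16171107]
[0.55573017 0.03627071 0.16162846] 56.04556105081168
0.006 [-0.00152112 -0.00029348] 2.35458173544504 5.577848609744371
0.01 [-0.00229073 -0.00026887] 1.7081178270721913 3.7257649957527077
0.014 [-0.00301113 -0.00011073] 0.7792398375743614 2.2204148070105805
0.018 [-0.00364399 -0.00020323] 0.9338006293324459 2.036439201737064
[ 0.01949983 -0.00672447  0.16174706] 56.560464761100114
```

To row units: 0.04 m is 0.0533, 0.025 m is 0.0333, -0.2 rad is -0.0955.

Emit:
play_rows:
  gripper: [0.008,0.008,0.008,0.008,0.008,0.008,0.008,0.008]
  offset:
    - [0.016,-0.0067,0]
    - [0.0333,-0.0127,0]
    - [0.0333,-0.0127,0]
    - [0.0333,-0.0127,0.0133]
    - [0.0333,-0.0127,0.0333]
    - [0.0333,-0.0127,0.0533]
    - [0.0333,-0.0127,0.0533]
    - [0.0333,-0.0127,0.0533]
  yaw: [-0.0477,-0.0955,-0.0955,-0.0955,-0.0955,-0.0955,-0.0955,-0.0955]

```text
t: 7.6
tool_pos: [0.5614, 0.061, 0.1215]
ee_rot: [[0.388, 0.922, 0.0], [0.922, -0.388, -0.0], [0.0, 0.0, -1.0]]
force: [-0.2, 0.2, -1.4]
gripper_width: 0.0128
gripper_force: 58.9
```

```bash
cat > st.py <<'E'
from h import *
def st(off=.0011,hub=(.561,.060)):
    s=arm.sense(); R=np.array(s['ee_rot']); a=np.degrees(np.arctan2(R[1,0],R[0,0])); tp=np.array(s['tool_pos'])
    d=np.r_[hub,tp[2]]-tp; d=R.T@d+[off,0,0]
    print('t',round(s['t'],2),'pos',tp.round(4),'ang',a.round(2),'F',s['force'].round(1),'T',s['wrist_torque'].round(2),'w',round(s['gripper_width'],4),'q6',s['q'][5].round(2),'err to hub tool mm',(d*1e3).round(2))
E
python3 - <<'E'
from st import *
st()
p=eyes.grab_frame('top'); save(p,'top2.png',(200,110,320,210),6)
s=eyes.grab_frame('scene'); save(s,'s2.png',(180,140,300,240),6)
E
cd pics; python3 -c "
import cv2;a=cv2.imread('top2.png');b=cv2.imread('s2.png');cv2.imwrite('c.png',cv2.resize(cv2.hconcat([a,b]),(800,333)))"
```

```text
t 7.6 pos [0.5614 0.061  0.1215] ang 67.18 F [-0.2  0.2 -1.4] T [-0.01  0.03  0.  ] w 0.0128 q6 0.46 err to hub tool mm [ 0.01  0.02 -0.  ]
```

View pics/c.png

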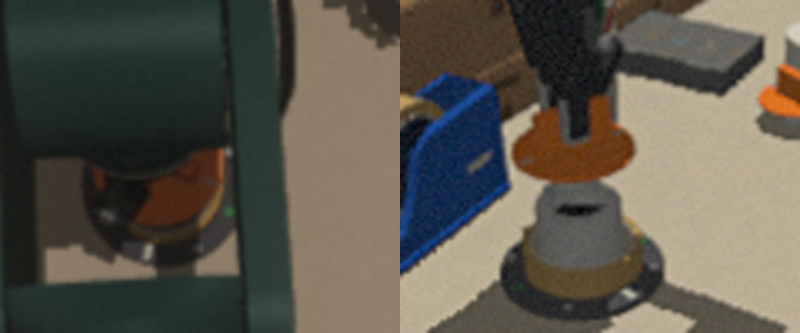

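The left crop shows the cap over the hub, partly hidden by the arm. The right (scene) crop shows the cap level just above the sleeve and clear of the dispenser.

To row units: 0.014 m is 0.0187, 0.01 m is 0.0133.

Emit:
play_rows:
  gripper: [0.008,0.008,0.008,0.008,0.008,0.008,0.008,0.008]
  offset:
    - [0,0,0.0053]
    - [0,0,0.0107]
    - [0,0,0.0133]
    - [0,0,0.0147]
    - [0,0,0.016]
    - [0,0,0.0173]
    - [0,0,0.0187]
    - [0,0,0.0187]
  yaw: [0,0,0,0,0,0,0,0]

```text
t: 8.7
tool_pos: [0.5613, 0.0611, 0.1072]
ee_rot: [[0.388, 0.922, -0.0], [0.922, -0.388, 0.0], [-0.0, -0.0, -1.0]]
force: [-0.8, 0.7, -1.4]
gripper_width: 0.0126
gripper_force: 58.9
```

To row units: 0.003 m is 0.004, 0.0025 m is 0.0033.

Emit:
play_rows:
  gripper: [0.008,0.008,0.008,0.008,0.008,0.008,0.008,0.008]
  offset:
    - [0,0,0.0007]
    - [0,0,0.0013]
    - [0,0,0.002]
    - [0,0,0.0027]
    - [0,0,0.0033]
    - [0,0,0.004]
    - [0,0,0.004]
    - [0,0,0.004]
  yaw: [0,0,0,0,0,0,0,0]

```text
t: 9.7
tool_pos: [0.5614, 0.0611, 0.1043]
ee_rot: [[0.388, 0.922, 0.0], [0.922, -0.388, -0.0], [0.0, 0.0, -1.0]]
force: [0.6, 0.0, -1.3]
gripper_width: 0.0127
gripper_force: 58.9
```

To row units: 0.003 m is 0.004, 0.0025 m is 0.0033.

Emit:
play_rows:
  gripper: [0.008,0.008,0.008,0.008,0.008,0.008,0.008,0.008]
  offset:
    - [0,0,0.0007]
    - [0,0,0.0013]
    - [0,0,0.002]
    - [0,0,0.0027]
    - [0,0,0.0033]
    - [0,0,0.004]
    - [0,0,0.004]
    - [0,0,0.004]
  yaw: [0,0,0,0,0,0,0,0]

```text
t: 10.7
tool_pos: [0.5613, 0.0611, 0.1013]
ee_rot: [[0.388, 0.922, 0.0], [0.922, -0.388, 0.0], [0.0, 0.0, -1.0]]
force: [-0.1, -0.2, -0.5]
gripper_width: 0.0129
gripper_force: 58.9
```

To row units: 0.003 m is 0.004, 0.0025 m is 0.0033.

Emit:
play_rows:
  gripper: [0.008,0.008,0.008,0.008,0.008,0.008,0.008,0.008]
  offset:
    - [0,0,0.0007]
    - [0,0,0.0013]
    - [0,0,0.002]
    - [0,0,0.0027]
    - [0,0,0.0033]
    - [0,0,0.004]
    - [0,0,0.004]
    - [0,0,0.004]
  yaw: [0,0,0,0,0,0,0,0]

```text
t: 11.7
tool_pos: [0.5613, 0.0611, 0.0983]
ee_rot: [[0.388, 0.922, 0.0], [0.922, -0.388, -0.0], [0.0, 0.0, -1.0]]
force: [-0.3, -0.3, -1.9]
gripper_width: 0.0132
gripper_force: 58.9
```

To row units: 0.0035 m is 0.0047, 0.003 m is 0.004.

Emit:
play_rows:
  gripper: [0.008,0.008,0.008,0.008,0.008,0.008,0.008,0.008]
  offset:
    - [0,0,0.0007]
    - [0,0,0.0013]
    - [0,0,0.002]
    - [0,0,0.0027]
    - [0,0,0.0033]
    - [0,0,0.004]
    - [0,0,0.0047]
    - [0,0,0.0047]
  yaw: [0,0,0,0,0,0,0,0]

```text
t: 12.7
tool_pos: [0.5613, 0.0611, 0.0947]
ee_rot: [[0.388, 0.922, -0.0], [0.922, -0.388, 0.0], [-0.0, -0.0, -1.0]]
force: [-0.1, 0.6, -0.5]
gripper_width: 0.013
gripper_force: 58.9
```

To row units: 0.003 m is 0.004, 0.0025 m is 0.0033.

Emit:
play_rows:
  gripper: [0.008,0.008,0.008,0.008,0.008,0.008,0.008,0.008]
  offset:
    - [0,0,0.0007]
    - [0,0,0.0013]
    - [0,0,0.002]
    - [0,0,0.0027]
    - [0,0,0.0033]
    - [0,0,0.004]
    - [0,0,0.004]
    - [0,0,0.004]
  yaw: [0,0,0,0,0,0,0,0]

```text
t: 13.7
tool_pos: [0.5614, 0.0611, 0.092]
ee_rot: [[0.388, 0.922, 0.0], [0.922, -0.388, 0.0], [0.0, 0.0, -1.0]]
force: [-1.7, -0.5, 2.7]
gripper_width: 0.0132
gripper_force: 59.6
```

Run:
```python
from st import *
st()
s=eyes.grab_frame('scene'); save(s,'s3.png',(190,150,290,240),6)
```

```text
t 13.7 pos [0.5614 0.0611 0.092 ] ang 67.2 F [-1.7 -0.5  2.7] T [0.01 0.25 0.01] w 0.0132 q6 0.46 err to hub tool mm [-0.07  0.06 -0.  ]
```

View pics/s3.png

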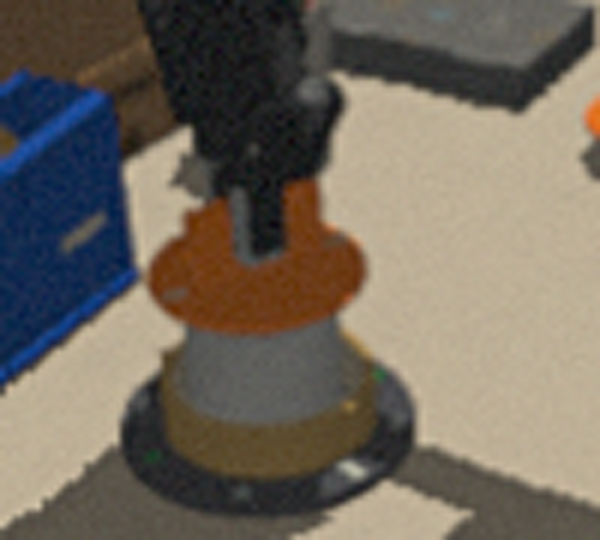

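The cap has its disc right over the sleeve and no stem shows, so the lugs look to be in the slots. The reaction is about 4 N (2.7 N plus the cap's 1.3 N), which is where the spring starts to give. I'll go on gently.

To row units: 0.002 m is 0.0027, 0.0015 m is 0.002.

Emit:
play_rows:
  gripper: [0.008,0.008,0.008,0.008,0.008,0.008,0.008,0.008]
  offset:
    - [0,0,0.0007]
    - [0,0,0.0013]
    - [0,0,0.002]
    - [0,0,0.0027]
    - [0,0,0.0027]
    - [0,0,0.0027]
    - [0,0,0.0027]
    - [0,0,0.0027]
  yaw: [0,0,0,0,0,0,0,0]

```text
t: 14.75
tool_pos: [0.5614, 0.0611, 0.09]
ee_rot: [[0.388, 0.922, 0.0], [0.922, -0.388, 0.0], [0.0, 0.0, -1.0]]
force: [-1.6, -0.2, 5.6]
gripper_width: 0.0129
gripper_force: 60.0
```

```bash
python3 -c "
from st import *
st()"
```

```text
t 14.75 pos [0.5614 0.0611 0.09  ] ang 67.2 F [-1.6 -0.2  5.6] T [0.05 0.43 0.01] w 0.0129 q6 0.46 err to hub tool mm [-0.09  0.06 -0.  ]
```

To row units: 0.0042 m is 0.0056, -0.0002 m is -0.0003.

Emit:
play_rows:
  gripper: [0.008,0.008,0.008,0.008,0.008,0.008,0.008,0.008]
  offset:
    - [-0.0003,-0.0007,0.0007]
    - [-0.0003,-0.0007,0.0013]
    - [-0.0003,-0.0007,0.002]
    - [-0.0003,-0.0007,0.0027]
    - [-0.0003,-0.0007,0.004]
    - [-0.0003,-0.0007,0.0056]
    - [-0.0003,-0.0007,0.0056]
    - [-0.0003,-0.0007,0.0056]
  yaw: [0,0,0,0,0,0,0,0]

```text
t: 15.75
tool_pos: [0.5614, 0.0611, 0.0866]
ee_rot: [[0.388, 0.922, 0.002], [0.922, -0.388, 0.0], [0.001, 0.002, -1.0]]
force: [-1.0, 0.7, 10.4]
gripper_width: 0.0129
gripper_force: 60.7
```

```bash
python3 -c "
from st import *
st()"
```

```text
t 15.75 pos [0.5614 0.0611 0.0866] ang 67.19 F [-1.   0.7 10.4] T [ 0.02  0.28 -0.02] w 0.0129 q6 0.46 err to hub tool mm [-0.06  0.1  -0.  ]
```

To row units: 0.0007 m is 0.0009, 0.0005 m is 0.0007, 0.15 rad is 0.0716.

Emit:
play_rows:
  gripper: [0.008,0.008,0.008,0.008,0.008,0.008,0.008,0.008]
  offset:
    - [0,0,0.0007]
    - [0,0,0.0009]
    - [0,0,0.0009]
    - [0,0,0.0009]
    - [0,0,0.0009]
    - [0,0,0.0009]
    - [0,0,0.0009]
    - [0,0,0.0009]
  yaw: [0,0,0,0.0191,0.0382,0.0573,0.0716,0.0716]

```text
t: 16.75
tool_pos: [0.5616, 0.0611, 0.086]
ee_rot: [[0.521, 0.853, 0.002], [0.853, -0.521, 0.0], [0.001, 0.002, -1.0]]
force: [-0.1, 0.9, 10.3]
gripper_width: 0.0128
gripper_force: 60.8
```

```bash
python3 -c "
from st import *
st()"
```

```text
t 16.75 pos [0.5616 0.0611 0.086 ] ang 58.57 F [-0.1  0.9 10.3] T [-0.06  0.07 -0.05] w 0.0128 q6 0.61 err to hub tool mm [-0.11  0.08 -0.  ]
```

To row units: 0.0006 m is 0.0008, 0.0005 m is 0.0007, 0.41 rad is 0.1958.

Emit:
play_rows:
  gripper: [0.008,0.008,0.008,0.008,0.008,0.008,0.008,0.008]
  offset:
    - [0,0,0.0007]
    - [0,0.0001,0.0008]
    - [0,0.0003,0.0008]
    - [-0.0001,0.0004,0.0008]
    - [-0.0001,0.0005,0.0008]
    - [-0.0003,0.0007,0.0008]
    - [-0.0003,0.0008,0.0008]
    - [-0.0003,0.0008,0.0008]
  yaw: [0.0239,0.0668,0.1098,0.1528,0.1958,0.2387,0.2865,0.2865]

```text
t: 17.75
tool_pos: [0.562, 0.0606, 0.0855]
ee_rot: [[0.913, 0.409, 0.002], [0.409, -0.913, 0.0], [0.002, 0.001, -1.0]]
force: [-0.2, 0.4, 12.0]
gripper_width: 0.0128
gripper_force: 60.9
```

```bash
python3 -c "
from st import *
st()"
```

```text
t 17.75 pos [0.562  0.0606 0.0855] ang 24.13 F [-0.2  0.4 12. ] T [-0.01  0.11 -0.09] w 0.0128 q6 1.21 err to hub tool mm [-0.09  0.16 -0.  ]
```

To row units: 0.0006 m is 0.0008, 0.0003 m is 0.0004, 0.62 rad is 0.296.

Emit:
play_rows:
  gripper: [0.008,0.008,0.008,0.008,0.008,0.008,0.008,0.008]
  offset:
    - [0,0.0001,0]
    - [0,0.0003,0]
    - [-0.0001,0.0004,0]
    - [-0.0001,0.0005,0]
    - [-0.0003,0.0007,0]
    - [-0.0003,0.0008,0]
    - [-0.0003,0.0008,0]
    - [-0.0003,0.0008,0]
  yaw: [0.0382,0.0859,0.1337,0.1814,0.2292,0.2674,0.2913,0.296]

```text
t: 18.75
tool_pos: [0.5621, 0.06, 0.0855]
ee_rot: [[0.98, -0.197, 0.002], [-0.197, -0.98, 0.0], [0.002, -0.0, -1.0]]
force: [0.4, -0.2, 11.8]
gripper_width: 0.0129
gripper_force: 60.9
```

```bash
python3 -c "
from st import *
st()"
```

```text
t 18.75 pos [0.5621 0.06   0.0855] ang -11.35 F [ 0.4 -0.2 11.8] T [-0.07  0.05  0.1 ] w 0.0129 q6 1.83 err to hub tool mm [ 0.02  0.19 -0.  ]
```

To row units: -0.0035 m is -0.0047, -0.002 m is -0.0027, 0.02 rad is 0.0095.

Emit:
play_rows:
  gripper: [0.008,0.008,0.008,0.008,0.008,0.008,0.008,0.008]
  offset:
    - [0,0,0]
    - [0,0,-0.0007]
    - [0,0,-0.0016]
    - [0,0,-0.0027]
    - [0,0,-0.0037]
    - [0,0,-0.0047]
    - [0,0,-0.0047]
    - [0,0,-0.0047]
  yaw: [0.0072,0.0095,0.0095,0.0095,0.0095,0.0095,0.0095,0.0095]

```text
t: 19.75
tool_pos: [0.562, 0.0599, 0.0886]
ee_rot: [[0.977, -0.216, 0.002], [-0.216, -0.977, 0.0], [0.002, -0.0, -1.0]]
force: [1.6, -0.5, 9.2]
gripper_width: 0.0131
gripper_force: 60.3
```

```bash
python3 -c "
from st import *
st()"
```

```text
t 19.75 pos [0.562  0.0599 0.0886] ang -12.45 F [ 1.6 -0.5  9.2] T [-0.01 -0.3   0.07] w 0.0131 q6 1.85 err to hub tool mm [ 0.13  0.15 -0.  ]
```

To row units: -0.0008 m is -0.0011, -0.0006 m is -0.0008.

Emit:
play_rows:
  gripper: [0.008,0.008,0.008,0.008,0.008,0.008,0.008,0.008]
  offset:
    - [0,0,0]
    - [0,0,-0.0004]
    - [0,0,-0.0008]
    - [0,0,-0.0011]
    - [0,0,-0.0011]
    - [0,0,-0.0011]
    - [0,0,-0.0011]
    - [0,0,-0.0011]
  yaw: [0,0,0,0,0,0,0,0]

```text
t: 20.75
tool_pos: [0.5619, 0.06, 0.0893]
ee_rot: [[0.977, -0.215, 0.002], [-0.215, -0.977, 0.0], [0.002, -0.0, -1.0]]
force: [1.5, -0.1, 6.8]
gripper_width: 0.0125
gripper_force: 60.1
```

```bash
python3 -c "
from st import *
st()"
```

```text
t 20.75 pos [0.5619 0.06   0.0893] ang -12.44 F [ 1.5 -0.1  6.8] T [ 0.03 -0.36  0.03] w 0.0125 q6 1.85 err to hub tool mm [ 0.19  0.18 -0.  ]
```

To row units: -0.0007 m is -0.0009, -0.0005 m is -0.0007.

Emit:
play_rows:
  gripper: [0.008,0.008,0.008,0.008,0.008,0.008,0.008,0.008]
  offset:
    - [0,0,0]
    - [0,0,-0.0004]
    - [0,0,-0.0007]
    - [0,0,-0.0009]
    - [0,0,-0.0009]
    - [0,0,-0.0009]
    - [0,0,-0.0009]
    - [0,0,-0.0009]
  yaw: [0,0,0,0,0,0,0,0]

```text
t: 21.75
tool_pos: [0.5619, 0.06, 0.0899]
ee_rot: [[0.976, -0.216, 0.002], [-0.216, -0.976, 0.0], [0.002, -0.0, -1.0]]
force: [2.7, -0.1, 6.4]
gripper_width: 0.0128
gripper_force: 60.0
```

```bash
python3 -c "
from st import *
st()"
```

```text
t 21.75 pos [0.5619 0.06   0.0899] ang -12.45 F [ 2.7 -0.1  6.4] T [-0.05 -0.4  -0.04] w 0.0128 q6 1.85 err to hub tool mm [ 0.18  0.17 -0.  ]
```

Emit:
play_rows:
  gripper: [0.02,0.03,0.04,0.05,0.06,0.06,0.06,0.06]
  offset:
    - [0,0,0]
    - [0,0,0]
    - [0,0,0]
    - [0,0,0]
    - [0,0,0]
    - [0,0,0]
    - [0,0,0]
    - [0,0,0]
  yaw: [0,0,0,0,0,0,0,0]

```text
t: 22.75
tool_pos: [0.5612, 0.06, 0.0893]
ee_rot: [[0.977, -0.215, -0.0], [-0.215, -0.977, -0.0], [-0.0, 0.0, -1.0]]
force: [0.0, -0.3, 0.3]
gripper_width: 0.0601
gripper_force: 0.0
```

To row units: -0.14 m is -0.1867, -0.06 m is -0.08.

Emit:
play_rows:
  gripper: [0.06,0.06,0.06,0.06,0.06,0.06,0.06,0.06]
  offset:
    - [0,0,-0.0133]
    - [0,0,-0.04]
    - [0,0,-0.08]
    - [0,0,-0.12]
    - [-0.04,0,-0.16]
    - [-0.08,0,-0.1867]
    - [-0.08,0,-0.1867]
    - [-0.08,0,-0.1867]
  yaw: [0,0,0,0,0,0,0,0]

```text
t: 23.75
tool_pos: [0.5029, 0.0728, 0.2298]
ee_rot: [[0.977, -0.215, 0.001], [-0.215, -0.977, 0.0], [0.001, -0.0, -1.0]]
force: [0.5, -0.1, -1.4]
gripper_width: 0.0598
gripper_force: 0.0
```

Run:
```python
from st import *
st()
p=eyes.grab_frame('wrist'); np.save('w3.npy',p,allow_pickle=True); save(p,'w3.png',(130,60,430,330),2)
```

```text
t 23.75 pos [0.5029 0.0728 0.2298] ang -12.44 F [ 0.5 -0.1 -1.4] T [-0.03 -0.02 -0.02] w 0.0598 q6 1.88 err to hub tool mm [6.057e+01 2.000e-02 5.000e-02]
```

View pics/w3.png

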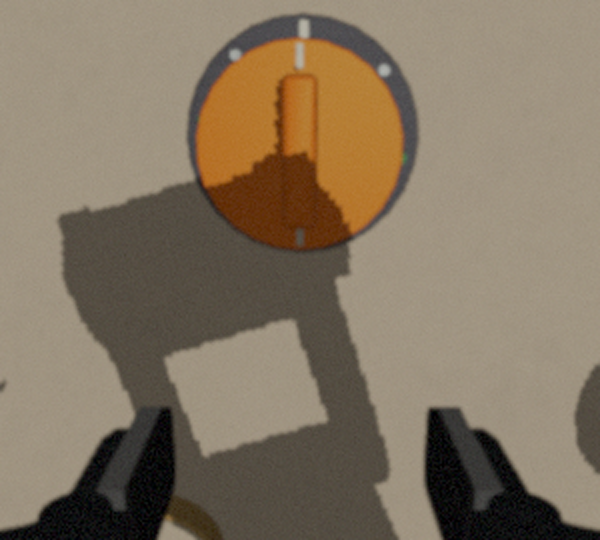

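The grip bar and its ticks at (299,55) and (299,237) line up with the white bar at (304,29). As I eased the push, the cap rose about 4 mm past the 5 mm lip clearance with the spring force falling as it should, so the lugs are in the notches. I'm handing the job in.

```bash
python3 -c "
from h import *
print(workorder.finish_job())"
```

```text
the job is handed in; nothing more can be done
None
```

The cap is in the hub, pressed, turned 80° clockwise to the white bars and released. The force readings and last picture show it locked, though I did not twist it to check. The highest force I read on it was about 13 N, nothing else was moved, and the job was handed in at about 24 s.

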